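# Shut the gas manifold's row of toggle valves with one fingertip sweep

### The job

Shut the four red toggle valves on the gas manifold: run a closed fingertip lightly along the row, just above the bar, starting at the green inlet end, so that it pushes the red levers down flat along the bar one after the other in that order. Leave the yellow purge lever standing upright, do not press hard on the manifold, and leave the bottle, the dish and the tip box where they are.

Things in the scene. Friction and masses are not known exactly. Their poses are not given: they have to be found in the camera images.
- manifold: Fixed gas manifold: aluminium bar 350 x 50 mm, top 40 mm above the bench (steel cheeks to 52 mm at each valve), base plate 380 x 70 mm. Origin: centre of underside, z = 0. x runs along the row from the gas inlet (green collar) to the yellow purge lever, z up. Brass stubs stick out 24 mm on the -y side. Levers: paddles 14 mm wide (y), 6 mm thick, 45 mm long from pivots at y = 0, 48 mm up.
- valve1 (a joint): Angle (rad) of the first red lever from the inlet, pivot at x = -120 mm of the manifold: 0 upright (open), positive folds it towards the purge end (+x), 1.4 = stop, flat along the bar; above 1.1 it is shut. Range -0.4 to 1.4, starts within 0.35 of upright. Stays where left (friction 0.05 N m, no spring: 1 to 3 N folds it).
- valve1_tip (a point): Middle of the free end of the first red lever, 45 mm from its pivot.
- valve2 (a joint): Angle (rad) of the second red lever from the inlet, pivot at x = -65 mm of the manifold: 0 upright (open), positive folds it towards the purge end (+x), 1.4 = stop, flat along the bar; above 1.1 it is shut. Range -0.4 to 1.4, starts within 0.35 of upright. Stays where left (friction 0.05 N m, no spring: 1 to 3 N folds it).
- valve2_tip (a point): Middle of the free end of the second red lever, 45 mm from its pivot.
- valve3 (a joint): Angle (rad) of the third red lever from the inlet, pivot at x = -10 mm of the manifold: 0 upright (open), positive folds it towards the purge end (+x), 1.4 = stop, flat along the bar; above 1.1 it is shut. Range -0.4 to 1.4, starts within 0.35 of upright. Stays where left (friction 0.05 N m, no spring: 1 to 3 N folds it).
- valve3_tip (a point): Middle of the free end of the third red lever, 45 mm from its pivot.
- valve4 (a joint): Angle (rad) of the fourth red lever from the inlet, pivot at x = 45 mm of the manifold: 0 upright (open), positive folds it towards the purge end (+x), 1.4 = stop, flat along the bar; above 1.1 it is shut. Range -0.4 to 1.4, starts within 0.35 of upright. Stays where left (friction 0.05 N m, no spring: 1 to 3 N folds it).
- valve4_tip (a point): Middle of the free end of the fourth red lever, 45 mm from its pivot.
- purge (a joint): Angle (rad) of the yellow purge lever, pivot at x = 145 mm of the manifold, same sense and friction as the red ones; it stands upright (within 0.1) and is to stay so.
- purge_tip (a point): Middle of the free end of the yellow lever, 45 mm from its pivot.
- media: Small green media bottle with a blue cap, 48 mm diameter, 85 mm tall, 0.12 kg, loose, standing beside the manifold. Origin: centre of its underside.
- dish: Closed clear culture dish, 60 mm diameter, 16 mm high, loose, lying beside the manifold. Origin: centre of its underside.
- tipbox: Grey box of pipette tips with a blue lid, 80 x 60 mm, 50 mm high, 0.15 kg, loose, beside the manifold. Origin: centre of its underside.
Things that resemble listed ones, but are neither listed nor needed, are in the scene too. What is meant by the media is not pink, and is the larger of those in its own colour.

How it is judged:
By the outcome, as a careful person would: the job done as asked, in the order asked, and still so for the second after the job is handed in, with the robot touching nothing.
It also fails if it takes over 38 s, if anything falls off the work surface, if the arm or the gripper's body presses on something with over 40 N, if the wrist force passes 120 N, or if a joint passes its speed limit or range.

### The arm

A 6-joint arm with a two-finger parallel gripper is mounted at the origin on the work surface. World frame = base frame: x ahead of the robot, y to its left, z up, the work surface at z = 0. Lengths are in m, angles in rad, forces in N, time in s.
With the tool pointing down it reaches from about 0.25 to 0.725 m from the base axis. Payload 4 kg.
Tool frame: the origin (TCP) lies at the very end of the fingers, on their centre line; the grasp point (between the pads) lies 19 mm behind it; z points along the fingers, y is the line along which they close (so a half turn about z gives the same grasp; the last joint's range is limited). The gripper opens to 85 mm and grips with 20 to 120 N. Pads are 22 mm wide; open, the fingers measure 114 mm over their backs; the gripper's body (76 mm by 85 mm) begins 54 mm behind the grasp point. The pads swing forward as they close: fully open they stand 13 mm farther back than shut.
Start: joints at [-1.152, 0.241, 0.005, 1.335, 0, 1.571], TCP at [0.203, -0.457, 0.231] pointing down, gripper open.
Joint ranges: [-2.72, 2.72], [-1.05, 1.87], [-1.09, 1.28], [-1.99, 2.15], [-1.42, 1.44], [-3.14, 3.14]. Speed limits (rad/s): [2.79, 2.79, 3.14, 3.14, 3.14, 3.14].

### API

Orientations are given as a 3x3 rotation matrix whose columns are the frame's x, y, z axes.
In Python, from rig import monitor, viewer, order gives the robot as it stands. The module is installed in compiled form; this text tells all that it offers.
- The arm moves only by the tool send_rows, never from a script. Its argument "motion" is a list of rows, each a list of 3 entries, a list of its own where there are three numbers: the shift along the tool's x, y, z in mm, then the turn, a rotation vector about the tool's x, y, z in rad, then the opening, from 0 (shut) to 1 (fully open). In form: [[[x, y, z], [wx, wy, wz], hand], ...]. A call has 1 to 20 rows; each row shifts and turns the commanded pose from where the row before left it, along the tool's axes as they then stand; what a row does not reach is not made up. A row lasts 1/10 s, in which the tool goes at most 50 mm and 8.59 degrees, less where a joint would pass 70% of its speed; a pose out of reach is approached as far as the arm can. A call with a gripper value outside its range is refused whole. The fingers move at their own pace and stop on an object; "squeeze" is the grip in N (left out, the last holds). Time passes only in rows, so rows that do not move let the fingers close. It gives the time, the measured TCP pose, the force, the opening and the grip force at its end, in the units of the state.
- monitor.sense(): the state, without advancing time (a new reading comes with each control period).
- viewer.read_camera(name): name is "side" or "top" or "wrist"; returns a dict with "image" (384x512x3 uint8, blue, green, red), "z_map" (384x512 float32, m along the optical axis (not along the pixel's ray), 0 where there is no reading), "fx", "fy", "cx", "cy" (pixels), "eye" and "rotation" of the camera in the world; the wrist camera has in their place "mount" (4x4, takes a point from camera to tool coordinates, whose origin is the TCP and whose axes are the flange's). Camera axes: x right, y up, looking along -z (the intrinsics and any distortion apply to the point x, -y, -z); pixel columns grow to the right and rows downward; lengths in m; the calibration is good to about 2 mm. A picture is of the moment at which its call begins: read the wrist's pose just before it.
- order.finish_job(): hands the job in; it is judged then, once.
Trained networks look in the newest picture that a camera, given by its name, has taken for a name from the list of things; names that differ only in an ending like _2 or _b are one class to them, and where a whole thing is asked for, a point or a joint stands for the part that bears it (a point fixed in the world has none). Each returns a list of dicts, best first, with "confidence" (0 to 1); they miss things now and then, are a little off and sometimes report something else, mostly with a low value. They report only what shows in the picture. A call takes as long as a camera call. They do not tell look-alikes from the thing itself.
- viewer.boxes_of(name, camera): "location" ([column, row] in pixels, amid what is visible of it).
- viewer.tip_of(name, camera): "location" ([column, row] in pixels: a listed point, or the origin of a listed thing).
The state is a dict: "time": time; "qpos": joint angles; "joint_velocities": joint speeds; "joint_efforts": joint torques, N m; "tool_pos": TCP position; "tool_rot": TCP orientation; "ft_force": force on the tool from outside, world axes, zero at the start; "moment": the same for the moment, N m; "width": opening from 0.0 (shut) to 1.0 (fully open); "gripper_force": force on a finger pad.
Only numpy, scipy, OpenCV 4.12 (cv2) and the standard library are available. Lean on these libraries where they do the work, as an engineer would, in place of code of your own. Each camera call takes 0.05 s, during which the arm holds its last target. There are 200 camera calls.

## Working session

There is one attempt and no reset: what is moved stays moved. The work goes in short steps, Python scripts to look and compute and a tool call to move; the robot and the scene stay as the last step left them, time stands still between calls to the robot, and variables do not carry over. Pictures are saved under pics/ and viewed, at most 10 in all, crops included, and the job is handed in when it is done.

Besides the shell and the picture viewer there is one more tool, called after "Emit:" by a JSON object that holds its "name" and its "arguments", one argument or row to a line. send_rows: Moves the arm, as the interface text tells. Its arguments: {"type":"object","properties":{"motion":{"type":"array"},"squeeze":{"type":"number"}},"required":["motion"]}

```bash
mkdir -p pics
cat > h.py <<'E'
import numpy as np, cv2
from rig import monitor, viewer, order
def world(c,u,v,z=None,win=1):
    u,v=float(u),float(v)
    r=np.array([(u-c["cx"])/c["fx"],-(v-c["cy"])/c["fy"],-1.0])
    R=np.array(c["rotation"]);e=np.array(c["eye"])
    if z is None:
        p=c["z_map"][int(v)-win:int(v)+win+1,int(u)-win:int(u)+win+1]; p=p[p>0]
        return e+R@(r*np.median(p)) if p.size else None
    d=R@r; return e+d*(z-e[2])/d[2]
E
python3 - <<'E'
from h import *
np.set_printoptions(precision=3,suppress=True)
ims=[]
for n in ("top","side"):
    c=viewer.read_camera(n); cv2.imwrite(f"pics/{n}0.png",c["image"])
    print(n,c["fx"],c["cx"],c["cy"],c["eye"],[k for k in c])
    for t in ["manifold","valve1_tip","valve2_tip","valve3_tip","valve4_tip","purge_tip","media","dish","tipbox"]:
        for d in viewer.tip_of(t,n)[:3]:
            u,v=d["location"]; print(t,np.round([u,v]),round(d["confidence"],2),world(c,u,v))
print(monitor.sense())
E
```

```text
top 406.16907288668995 261.08565928121845 184.90609644913545 [ 0.442 -0.034  0.966] ['image', 'z_map', 'fx', 'fy', 'cx', 'cy', 'eye', 'rotation']
manifold [274. 218.] 0.88 [ 0.554 -0.064  0.04 ]
valve1_tip [326. 239.] 0.52 [ 0.512 -0.181  0.043]
valve3_tip [286. 217.] 0.39 [ 0.552 -0.086  0.088]
valve3_tip [334. 193.] 0.26 [ 0.615 -0.197  0.06 ]
valve4_tip [258. 202.] 0.38 [ 0.59  -0.024  0.043]
purge_tip [222. 182.] 0.36 [0.625 0.057 0.091]
media [339. 150.] 0.7 [ 0.718 -0.209  0.051]
media [378. 187.] 0.65 [ 0.636 -0.303  0.04 ]
media [337. 195.] 0.63 [ 0.61  -0.203  0.058]
dish [237. 239.] 0.93 [0.505 0.02  0.017]
side 453.08991800417687 253.36585984910684 194.26153166149624 [ 0.298 -0.856  0.598] ['image', 'z_map', 'fx', 'fy', 'cx', 'cy', 'eye', 'rotation']
manifold [232. 240.] 0.92 [ 0.543 -0.133  0.053]
valve1_tip [230. 237.] 0.61 [ 0.54  -0.131  0.06 ]
valve2_tip [229. 219.] 0.42 [ 0.555 -0.082  0.071]
valve2_tip [196. 222.] 0.38 [0.507 0.018 0.015]
valve3_tip [233. 211.] 0.51 [ 0.582 -0.031  0.055]
valve4_tip [237. 193.] 0.7 [0.624 0.059 0.045]
purge_tip [238. 175.] 0.52 [0.69  0.228 0.   ]
media [337. 263.] 0.84 [ 0.727 -0.245  0.019]
media [319. 296.] 0.62 [ 0.641 -0.323  0.026]
dish [196. 221.] 0.72 [0.506 0.019 0.016]
dish [228. 222.] 0.26 [ 0.539 -0.121  0.091]
tipbox [289. 236.] 0.75 [ 0.637 -0.204  0.085]
{'time': 1.0, 'qpos': array([-1.152,  0.241,  0.005,  1.335,  0.   ,  1.571]), 'joint_velocities': array([-0.001, -0.001, -0.002,  0.002,  0.001,  0.001]), 'joint_efforts': array([  0.001, -37.222,  25.27 ,   0.001,   0.   ,  -0.   ]), 'tool_pos': array([ 0.203, -0.457,  0.231]), 'tool_rot': array([[ 0.914,  0.407,  0.   ],
       [ 0.407, -0.914, -0.   ],
       [ 0.   ,  0.   , -1.   ]]), 'ft_force': array([ 0.657,  0.008, -0.231]), 'moment': array([ 0.023, -0.071, -0.031]), 'gripper_force': 0.0, 'width': 1.0022405622958486}
```

View pics/top0.png

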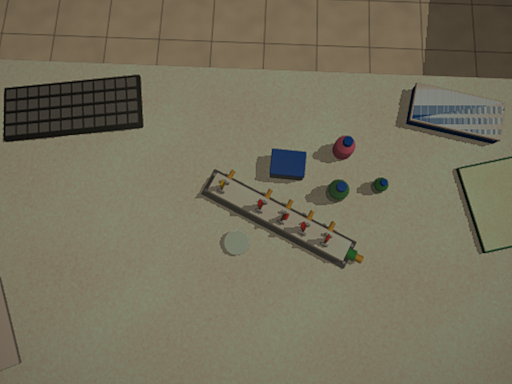

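View pics/side0.png

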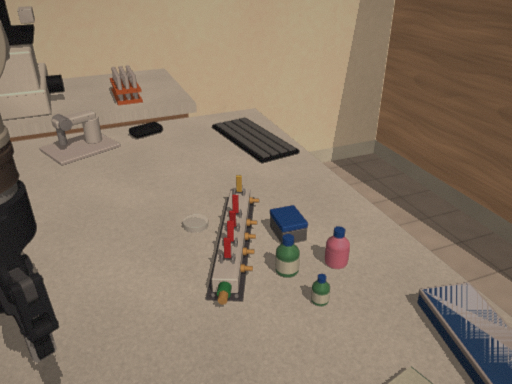

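The top picture shows the manifold from the green collar (356,256) to the yellow lever (222,184), with red levers at about (326,239), (304,228), (284,216) and (261,204). The dish is at (236,243), the tip box at (288,164) and the media bottle at (339,190). The smaller green bottle and the pink one are look-alikes.

```bash
cat > m.py <<'E'
from h import *
np.set_printoptions(precision=3,suppress=True)
def cloud(c):
    v,u=np.mgrid[:384,:512]; z=c["z_map"]
    P=np.stack([(u-c["cx"])/c["fx"]*z,-(v-c["cy"])/c["fy"]*z,-z],-1)@np.array(c["rotation"]).T+np.array(c["eye"])
    return P
def masks(im):
    h=cv2.cvtColor(im,cv2.COLOR_BGR2HSV); H,S,V=[h[...,i].astype(int) for i in range(3)]
    return {"red":((H<6)|(H>174))&(S>150)&(V>60),"yellow":(H>18)&(H<32)&(S>130)&(V>80),"orange":(H>8)&(H<20)&(S>130)&(V>80)}
E
cat > loc.py <<'E'
from m import *
for n in ("top","side"):
    c=viewer.read_camera(n); P=cloud(c); z=P[...,2]
    reg=(P[...,0]>.42)&(P[...,0]<.70)&(P[...,1]<.12)&(P[...,1]>-.26)&(c["z_map"]>0)
    b=(reg&(z>.033)&(z<.046)).astype(np.uint8)
    k,L,st,_=cv2.connectedComponentsWithStats(b); i=1+st[1:,4].argmax()
    q=P[L==i][:,:2].astype(np.float32); print(n,"bar z",np.median(z[L==i]),cv2.minAreaRect(q*1000))
    (cx,cy),(w,h),a=cv2.minAreaRect(q)
    med=np.array([cx,cy]); qq=q-q.mean(0); ax=np.linalg.svd(qq,full_matrices=False)[2][0]; ax*=np.sign(ax[1]); print("axis",ax,"mean",q.mean(0))
    np.save(n+"_fr.npy",np.r_[med,ax])
    ay=np.array([-ax[1],ax[0]])
    for nm,m in masks(c["image"]).items():
        k,L,st,ce=cv2.connectedComponentsWithStats((m&reg).astype(np.uint8))
        for i in range(1,k):
            if st[i,4]<6: continue
            p=P[L==i]; d=p[:,:2]-med; x=d@ax*1000; y=d@ay*1000; hz=p[:,2]*1000
            print(nm,st[i,4],ce[i].round(),"x %.0f..%.0f y %.0f..%.0f (%.0f) z %.0f..%.0f"%(x.min(),x.max(),y.min(),y.max(),np.median(y),hz.min(),hz.max()), "xtop %.0f"%x[hz.argmax()])
    im=c["image"]; im=im[150:275,195:370] if n=="top" else im[165:310,190:365]
    cv2.imwrite(f"pics/{n}1.png",cv2.resize(im,None,fx=4,fy=4,interpolation=cv2.INTER_CUBIC))
E
python3 loc.py
```

```text
top bar z 0.04059183157765317 ((559.1069946289062, -86.38021850585938), (377.1119689941406, 56.62397384643555), 64.58870697021484)
axis [0.43  0.903] mean [ 0.558 -0.08 ]
red 28 [260. 203.] x 57..65 y -1..10 (5) z 63..95 xtop 62
red 17 [286. 216.] x -6..2 y -1..10 (5) z 59..96 xtop -5
red 30 [303. 226.] x -51..-40 y -2..10 (6) z 58..95 xtop -40
red 16 [328. 238.] x -105..-100 y -1..10 (5) z 84..96 xtop -103
yellow 7 [230. 177.] x 154..158 y -31..-22 (-27) z 26..39 xtop 154
yellow 19 [222. 183.] x 153..159 y -2..10 (5) z 63..96 xtop 153
yellow 8 [268. 195.] x 55..59 y -34..-23 (-27) z 29..32 xtop 57
yellow 13 [289. 205.] x -1..5 y -40..-22 (-28) z 27..39 xtop 1
yellow 14 [310. 216.] x -55..-48 y -39..-23 (-28) z 27..34 xtop -50
yellow 13 [331. 228.] x -110..-103 y -33..-21 (-27) z 26..40 xtop -106
yellow 15 [357. 257.] x -194..-182 y -0..9 (5) z 32..38 xtop -183
orange 30 [231. 174.] x 151..164 y -43..-22 (-32) z 25..40 xtop 159
orange 31 [268. 193.] x 52..64 y -43..-23 (-32) z 25..36 xtop 62
orange 34 [289. 204.] x -3..9 y -43..-22 (-33) z 22..39 xtop 1
orange 34 [310. 215.] x -58..-
[... 236 characters left out ...]
568359375), (379.8937683105469, 50.24075698852539), 64.54191589355469)
axis [0.441 0.897] mean [ 0.546 -0.122]
red 404 [230. 228.] x -108..65 y -8..8 (-1) z 48..95 xtop 61
yellow 59 [238. 183.] x 151..180 y -4..12 (3) z 41..95 xtop 154
orange 81 [239. 184.] x 151..180 y -4..12 (1) z 41..94 xtop 155
orange 32 [253. 200.] x 152..162 y -45..-25 (-33) z 22..32 xtop 158
orange 43 [250. 222.] x 52..98 y -47..-26 (-31) z 7..32 xtop 59
orange 47 [249. 236.] x -3..9 y -46..-26 (-33) z 20..33 xtop 5
orange 53 [247. 251.] x -58..-45 y -48..-27 (-34) z 22..33 xtop -53
orange 56 [245. 268.] x -112..-98 y -48..-27 (-34) z 22..33 xtop -105
orange 37 [223. 294.] x -195..-181 y -10..5 (-2) z 27..35 xtop -190
```

View pics/top1.png

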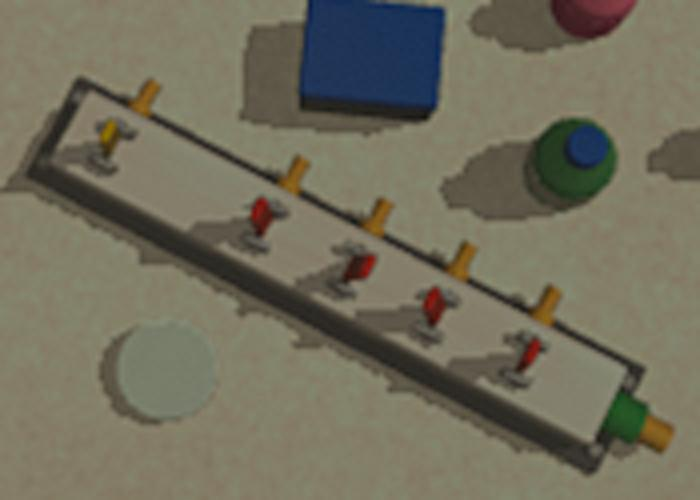

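View pics/side1.png

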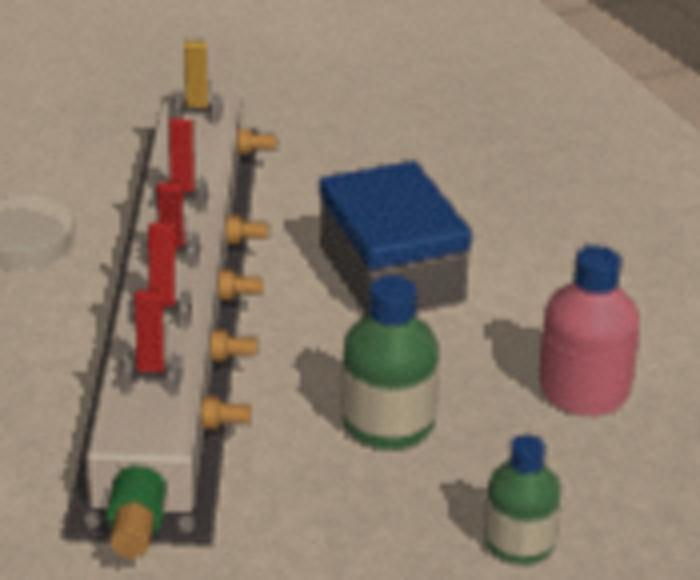

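The crops show four red levers near upright, the yellow lever upright at the far end, and the brass stubs on the bottle side. The fit puts the manifold origin near (0.563, -0.073) with its x axis at 64.5°. The stub spacing and the bar height of 40 mm both agree with the given sizes. The next move goes above the inlet end with the gripper closed.

Emit:
{"name": "send_rows", "arguments": {
  "motion": [
    [[20,-5,2],[0,0,0],0],
    [[24,-6.4,2],[0,0,0],0],
    [[24,-6.4,2],[0,0,0],0],
    [[24,-6.4,2],[0,0,0],0],
    [[24,-6.4,2],[0,0,0],0],
    [[24,-6.4,2],[0,0,0],0],
    [[24,-6.4,2],[0,0,0],0],
    [[24,-6.4,2],[0,0,0],0],
    [[24,-6.4,2],[0,0,0],0],
    [[24,-6.4,2],[0,0,0],0],
    [[24,-6.4,2],[0,0,0],0],
    [[24,-6.4,2],[0,0,0],0],
    [[24,-6.4,2],[0,0,0],0],
    [[24,-6.4,2],[0,0,0],0],
    [[24,-6.4,2],[0,0,-0.118],0],
    [[0,0,0],[0,0,-0.118],0],
    [[0,0,0],[0,0,-0.118],0],
    [[0,0,0],[0,0,-0.118],0],
    [[0,0,0],[0,0,-0.118],0],
    [[0,0,0],[0,0,-0.118],0]
  ],
  "squeeze": 30
}}

```text
time: 3.1
tool_pos: [0.4901, -0.2255, 0.2012]
tool_rot: [[0.425, 0.905, -0.0], [0.905, -0.425, 0.0], [0.0, -0.0, -1.0]]
ft_force: [0.2, 0.6, 0.8]
width: 0.004
gripper_force: 0.0
```

```bash
cat > w.py <<'E'
from m import *
import sys
s=monitor.sense(); c=viewer.read_camera("wrist"); M=np.array(c["mount"])
T=np.array(s["tool_rot"]); c["rotation"]=T@M[:3,:3]; c["eye"]=np.array(s["tool_pos"])+T@M[:3,3]
print(s["time"],s["tool_pos"],T,s["width"],s["ft_force"])
P=cloud(c); ax=np.array([.4295,.9031]); ay=np.array([-.9031,.4295]); o=np.array([.563,-.0733])
reg=(c["z_map"]>0)&(P[...,2]<.11)
for nm,m in masks(c["image"]).items():
    k,L,st,ce=cv2.connectedComponentsWithStats((m&reg).astype(np.uint8))
    for i in range(1,k):
        if st[i,4]<40: continue
        p=P[L==i]; d=p[:,:2]-o; x=d@ax*1000; y=d@ay*1000; hz=p[:,2]*1000
        print(nm,st[i,4],ce[i].round(),"x %.0f..%.0f y %.1f..%.1f (%.1f) z %.0f..%.0f"%(x.min(),x.max(),*np.percentile(y,[2,98]),np.median(y),hz.min(),hz.max()))
cv2.imwrite(f"pics/{sys.argv[1]}.png",c["image"])
E
python3 w.py w1
```

```text
3.1 [ 0.49  -0.226  0.201] [[ 0.425  0.905 -0.   ]
 [ 0.905 -0.425  0.   ]
 [ 0.    -0.    -1.   ]] 0.004064548288680962 [0.215 0.581 0.754]
red 435 [265.  39.] x -63..-49 y -5.8..6.6 (0.2) z 51..93
red 130 [264. 117.] x -115..-110 y -5.6..6.7 (0.5) z 62..95
orange 312 [304.  52.] x -69..-55 y -47.4..-25.5 (-34.7) z 23..32
orange 255 [301. 114.] x -123..-109 y -47.8..-25.5 (-34.4) z 25..33
orange 209 [264. 199.] x -211..-194 y -7.8..6.9 (-0.3) z 25..34
```

View pics/w1.png

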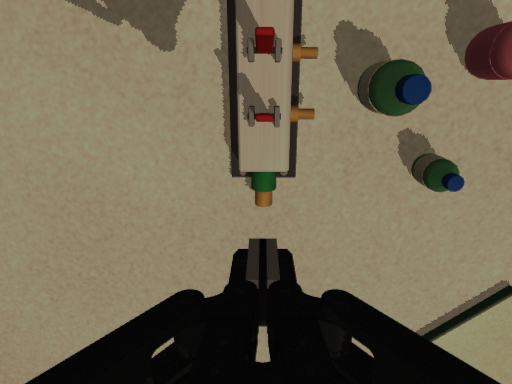

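The wrist picture shows levers 1 and 2 at (264,117) and (265,40), in line with the fingers at column 263. They sit 0.4 mm off my axis estimate, and nothing stands in the way. The next move goes down to 62 mm and starts the sweep.

Emit:
{"name": "send_rows", "arguments": {
  "motion": [
    [[0,0,20],[0,0,0],0],
    [[0,0,30],[0,0,0],0],
    [[0,0,30],[0,0,0],0],
    [[0,0,30],[0,0,0],0],
    [[0,0,20],[0,0,0],0],
    [[0,0,9],[0,0,0],0],
    [[0,0,0],[0,0,0],0],
    [[8,0,0],[0,0,0],0],
    [[8,0,0],[0,0,0],0],
    [[8,0,0],[0,0,0],0],
    [[8,0,0],[0,0,0],0],
    [[8,0,0],[0,0,0],0],
    [[8,0,0],[0,0,0],0],
    [[8,0,0],[0,0,0],0],
    [[8,0,0],[0,0,0],0],
    [[8,0,0],[0,0,0],0]
  ]
}}

```text
time: 4.75
tool_pos: [0.5214, -0.1599, 0.0624]
tool_rot: [[0.43, 0.903, 0.0], [0.903, -0.43, 0.0], [0.001, 0.0, -1.0]]
ft_force: [-0.6, -0.6, 1.2]
width: 0.003
gripper_force: 0.7
```

```bash
python3 loc.py | grep -v -e orange -e yellow; cp pics/side1.png pics/side2.png
```

```text
top bar z 0.04045257016710457 ((581.4034423828125, -36.253753662109375), (267.4631652832031, 53.64481735229492), 64.53472900390625)
axis [0.444 0.896] mean [ 0.581 -0.029]
red 30 [260. 204.] x 2..10 y -2..9 (4) z 50..95 xtop 6
red 20 [285. 216.] x -61..-50 y -3..8 (3) z 51..96 xtop -59
red 27 [303. 226.] x -106..-95 y -4..7 (3) z 65..96 xtop -97
side bar z 0.04029588864817646 ((525.0677490234375, -160.0196533203125), (213.01806640625, 50.084877014160156), 64.4496078491211)
axis [0.51 0.86] mean [ 0.516 -0.185]
red 58 [228. 252.] x -21..-1 y -7..6 (-1) z 50..60 xtop -5
```

View pics/side2.png

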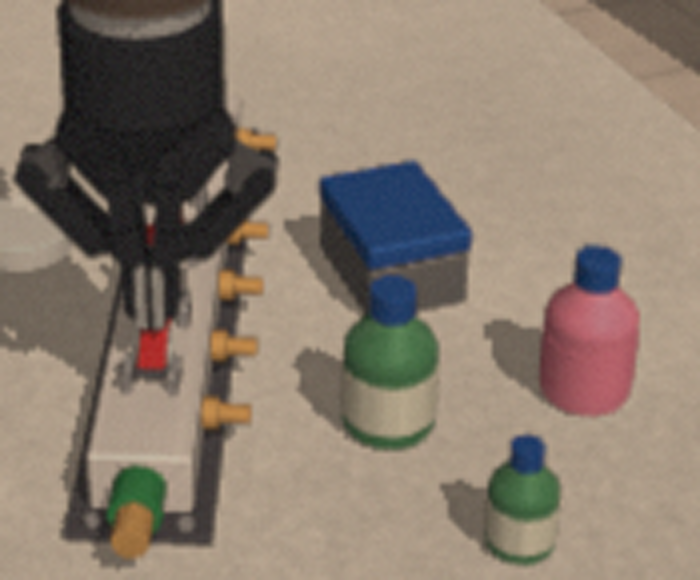

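Lever 1 is folding flat under the finger at (150,345) in the crop, with only about 1.5 N on the tool. The sweep goes on.

Emit:
{"name": "send_rows", "arguments": {
  "motion": [
    [[8,0,0],[0,0,0],0],
    [[8,0,0],[0,0,0],0],
    [[8,0,0],[0,0,0],0],
    [[8,0,0],[0,0,0],0],
    [[8,0,0],[0,0,0],0],
    [[8,0,0],[0,0,0],0],
    [[8,0,0],[0,0,0],0],
    [[8,0,0],[0,0,0],0],
    [[8,0,0],[0,0,0],0],
    [[8,0,0],[0,0,0],0],
    [[8,0,0],[0,0,0],0],
    [[8,0,0],[0,0,0],0],
    [[8,0,0],[0,0,0],0],
    [[8,0,0],[0,0,0],0],
    [[8,0,0],[0,0,0],0],
    [[8,0,0],[0,0,0],0],
    [[8,0,0],[0,0,0],0]
  ]
}}

```text
time: 6.55
tool_pos: [0.5797, -0.0373, 0.0624]
tool_rot: [[0.429, 0.903, -0.0], [0.903, -0.429, -0.001], [-0.001, 0.0, -1.0]]
ft_force: [-1.8, -4.1, 1.4]
width: 0.0
gripper_force: 2.2
```

```bash
python3 -c "
from h import *
s=monitor.sense();d=s['tool_pos'][:2]-[.563,-.0733];print(d@[.4295,.9031],d@[-.9031,.4295],s['ft_force'],s['tool_pos'][2])"
```

```text
0.03963945380951802 0.000407668638332159 [-1.82910585 -4.09290417  1.42020545] 0.06235923889419534
```

Emit:
{"name": "send_rows", "arguments": {
  "motion": [
    [[8,0,0],[0,0,0],0],
    [[8,0,0],[0,0,0],0],
    [[8,0,0],[0,0,0],0],
    [[8,0,0],[0,0,0],0],
    [[7,0,0],[0,0,0],0],
    [[6,0,0],[0,0,0],0],
    [[0,0,0],[0,0,0],0],
    [[0,0,-10],[0,0,0],0],
    [[0,0,-25],[0,0,0],0],
    [[0,0,-30],[0,0,0],0],
    [[0,0,-30],[0,0,0],0],
    [[0,0,-30],[0,0,0],0],
    [[-30,0,-20],[0,0,0],0],
    [[-40,0,0],[0,0,0],0],
    [[-40,0,0],[0,0,0],0],
    [[-40,0,0],[0,0,0],0],
    [[-40,0,0],[0,0,0],0],
    [[-40,0,0],[0,0,0],0],
    [[-30,0,0],[0,0,0],0],
    [[0,0,0],[0,0,0],0]
  ]
}}

```text
time: 8.55
tool_pos: [0.4853, -0.2352, 0.2082]
tool_rot: [[0.435, 0.9, 0.0], [0.9, -0.435, -0.001], [-0.001, 0.001, -1.0]]
ft_force: [1.2, 1.1, 0.5]
width: -0.001
gripper_force: 0.0
```

```bash
python3 loc.py | grep -v orange; cp pics/side1.png pics/side3.png; cp pics/top1.png pics/top3.png
```

```text
top bar z 0.040458089151476306 ((559.257568359375, -85.96212768554688), (375.7763977050781, 56.56070327758789), 64.63519287109375)
axis [0.429 0.903] mean [ 0.558 -0.08 ]
red 109 [253. 201.] x 59..102 y -2..11 (5) z 39..65 xtop 95
red 111 [274. 212.] x 4..46 y -3..10 (5) z 38..67 xtop 43
red 109 [296. 224.] x -52..-9 y -2..10 (4) z 38..65 xtop -10
red 109 [318. 235.] x -106..-64 y -3..11 (5) z 38..65 xtop -70
yellow 6 [232. 172.] x 155..159 y -44..-35 (-40) z 27..31 xtop 156
yellow 8 [230. 176.] x 154..159 y -31..-22 (-26) z 26..36 xtop 154
yellow 23 [222. 183.] x 153..158 y -2..10 (5) z 63..98 xtop 155
yellow 7 [267. 196.] x 54..60 y -29..-23 (-26) z 28..33 xtop 56
yellow 7 [288. 207.] x 0..4 y -31..-22 (-26) z 29..38 xtop 1
yellow 12 [310. 216.] x -56..-49 y -41..-24 (-29) z 28..34 xtop -54
yellow 11 [331. 227.] x -110..-106 y -37..-21 (-29) z 27..39 xtop -107
yellow 15 [357. 257.] x -194..-183 y -0..9 (5) z 29..38 xtop -183
side bar z 0.04043302325416309 ((560.6002197265625, -85.27223205566406), (377.8406982421875, 50.078468322753906), 64.548828125)
axis [0.435 0.901] mean [ 0.547 -0.118]
red 353 [232. 229.] x -105..101 y -7..10 (0) z 48..64 xtop 44
yellow 37 [239. 185.] x -175..161 y -29..6 (0) z 52..254 xtop -175
```

View pics/side3.png

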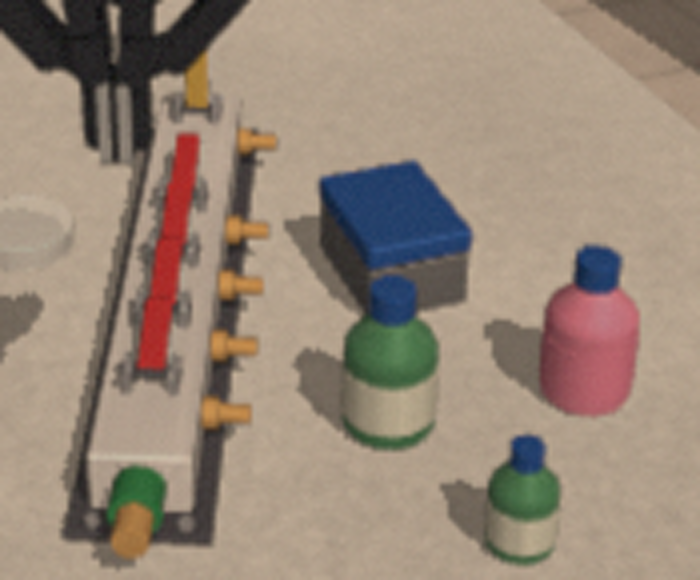

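View pics/top3.png

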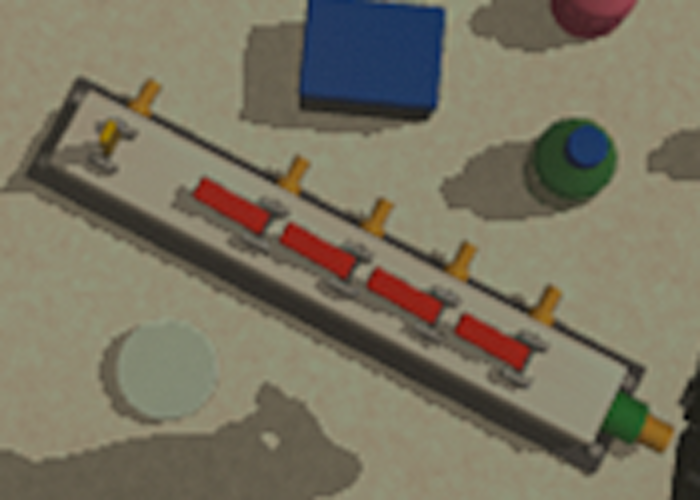

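Both pictures show all four red levers flat, with tip heights of 60–65 mm and about 43 mm of reach each. The purge lever at (108,135) in the top crop is still upright, and the bottle, dish and tip box have not moved. The arm is clear, so I'm handing the job in.

```bash
python3 -c "
from rig import order
print(order.finish_job())"
```

```text
the job is handed in; nothing more can be done
None
```

I folded all four red valves flat in order from the green inlet end and handed the job in; the last pictures show the purge lever still upright and the bottle, dish and tip box where they were.

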